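Sort returned spare parts into their stock bins

ROBOT

A 7-joint arm with a two-finger parallel gripper is mounted at the origin on the work surface. World frame = base frame: x ahead of the robot, y to its left, z up, the work surface at z = 0. Lengths are in mm, angles in degrees, forces in N, time in s.
With the tool pointing down it reaches from about 425 to 925 mm from the base axis. Payload 6.8 kg.
Tool frame: the origin (TCP) lies between the finger pads; the fingertips stand 17 mm ahead of it and the grasp point (between the pads) lies 2 mm behind it; z points along the fingers, y is the line along which they close (so a half turn about z gives the same grasp; the last joint's range is limited). The gripper opens to 85 mm and grips with 20 to 120 N. Pads are 22 mm wide; open, the fingers measure 114 mm over their backs; the gripper's body (76 mm by 85 mm) begins 54 mm behind the grasp point. The pads swing forward as they close: fully open they stand 13 mm farther back than shut.
Start: joints at [60.327, 27.33, 1.283, 89.118, -0.659, 63.558, -4.761], TCP at [268.948, -619.124, 248.308] pointing down, gripper open.
Joint ranges: [-169.35, 169.35], [-19.33, 120.38], [-80.79, 83.38], [13.8, 139.57], [-78.32, 258.32], [9.67, 109.79], [-169.56, 169.56]. Speed limits (degrees/s): [136.94, 136.94, 180, 180, 180, 180, 180].

INTERFACE

Orientations are given as [roll, pitch, yaw] about the fixed x, y, z axes, in that order (R = Rz(yaw) Ry(pitch) Rx(roll)).
In Python, from cell import sensors, viewer, env gives the robot as it stands. The module is installed in compiled form; this text tells all that it offers.
- The arm moves only by the shell command python3 -m jog 'ROWS' [OPENING] [FORCE]. ROWS is JSON, a list of rows, each a list of 2 entries, a list of its own where there are three numbers: the shift along the tool's x, y, z normalised to -1 to 1, where 1 is 0.75 m, then the turn, a rotation vector about the tool's x, y, z normalised to -1 to 1, where 1 is 30 degrees. In form: [[[x, y, z], [ax, ay, az]], ...]. A call has 1 to 20 rows; each row is the pose to reach, as a shift and turn from the pose commanded when the call began, along the tool's axes at that moment; what a row does not reach only later rows make up. A row lasts 1/10 s, in which the tool goes at most 50 mm and 8.59 degrees, less where a joint would pass 70% of its speed; a pose out of reach is approached as far as the arm can. A call with a number of a shift or a turn outside -1 to 1 is refused whole. A call with a gripper value outside its range is refused whole. OPENING is the closure, from 0 (fully open) to 1 (shut), set as the call begins (- or left out, the last holds). The fingers move at their own pace and stop on an object; FORCE is the grip in N (left out, the last holds). Time passes only in rows, so rows that repeat a pose let the fingers close. It gives the time, the measured TCP pose, the force, the opening and the grip force at its end, in the units of the state.
- sensors.observe(): the state, without advancing time (a new reading comes with each control period).
- viewer.camera(name): name is "scene" or "top"; returns the picture (420x560x3 uint8, red, green, blue); there is no depth.
- viewer.camera_model(name): a dict with "fx", "fy", "cx", "cy" (pixels), "R" (3x3) and "t" (3): a world point X has camera coordinates R X + t. Camera axes: x right, y down, z forward; pixel columns grow to the right and rows downward; lengths in mm; the calibration is good to about 2 mm. A picture is of the moment at which its call begins. camera_model takes no time and is no camera call.
- env.sign_off(): hands the job in; it is judged then, once.
The state is a dict: "time": time; "qpos": joint angles; "joint_vel": joint speeds; "effort": joint torques, N m; "position": TCP position; "orientation": TCP orientation; "contact_force": force on the tool from outside, world axes, zero at the start; "ft_torque": the same for the moment, N m; "gripper_width": finger opening in mm; "finger_force": force on a finger pad.
Only numpy, scipy, OpenCV 4.12 (cv2) and the standard library are available. Lean on these libraries where they do the work, as an engineer would, in place of code of your own. Each camera call takes 0.05 s, during which the arm holds its last target. There are 200 camera calls.

TASK

Sort the five spare parts on the bench into their stock bins: the two green knobs into the orange bin and the two bronze bushings into the blue bin, one to each bay, and the steel flange into the black bin. Set each part down without dropping it, so that it stands upright on the bin's floor, the same way up as it stands now, and let go of it. Leave the carton and the oil can where they are.

Things in the scene. Friction and masses are not known exactly. Their poses are not given: they have to be found in the camera images.
- knob_tall_c (a point): Green plastic machine knob, the slim one with a round brass-coloured spot on top; loose, round about its vertical axis, 36 mm diameter, 52 mm high, standing on a narrower brass foot (28 mm diameter, lowest 10 mm); the straight green side runs from 15 to 42 mm up. About 70 g. This point: its centre, on its axis, half-way up (26 mm above its underside); z up.
- knob_wide_c (a point): Green plastic machine knob, the stout one with a round black spot on top; loose, round about its vertical axis, 44 mm diameter, 46 mm high, standing on a narrower brass foot (28 mm diameter, lowest 10 mm); the straight green side runs from 15 to 36 mm up. About 70 g. This point: its centre, on its axis, half-way up (23 mm above its underside); z up.
- bushing_tall_c (a point): Reddish bronze bushing, the slim one: loose plain tube standing on end, 36 mm outside and 24 mm inside diameter, 52 mm high, about 220 g. This point: its centre, on its axis, half-way up (26 mm above its underside); z up.
- bushing_wide_c (a point): Reddish bronze bushing, the stout one: loose plain tube standing on end, 46 mm outside and 32 mm inside diameter, 46 mm high, about 280 g. This point: its centre, on its axis, half-way up (23 mm above its underside); z up.
- flange_hub (a point): Grey steel pipe flange, loose, lying on its disc with the hub up: disc 64 mm diameter and 8 mm thick with four dark bolt holes, hub 34 mm diameter rising from it to 54 mm above the underside, dark bore on top. About 400 g. Grip it by the hub. This point: on the axis, half-way up the hub, 31 mm above the underside; z up.
- bin_orange: Orange plastic open-topped bin with two bays, for the green knobs. Outside 130 mm (its x) by 146 mm (its y) by 45 mm high, walls 4 mm, floor 4 mm thick. Origin: centre of its underside, which rests on the bench; z up. Fixed to the bench. A 4 mm wall of full height, along its x axis through its middle, divides it into two equal bays, each 122 mm (x) by 67 mm (y) inside, whose centres lie 35.5 mm either side of the origin along y.
- bin_blue: Blue plastic open-topped bin with two bays, for the bronze bushings. Outside 130 mm (its x) by 146 mm (its y) by 45 mm high, walls 4 mm, floor 4 mm thick. Origin: centre of its underside, which rests on the bench; z up. Fixed to the bench. A 4 mm wall of full height, along its x axis through its middle, divides it into two equal bays, each 122 mm (x) by 67 mm (y) inside, whose centres lie 35.5 mm either side of the origin along y.
- bin_black: Black plastic open-topped bin, not divided (inside 122 by 138 mm), for the steel flange. Outside 130 mm (its x) by 146 mm (its y) by 45 mm high, walls 4 mm, floor 4 mm thick. Origin: centre of its underside, which rests on the bench; z up. Fixed to the bench.
- carton: Bystander: small closed brown cardboard carton, 80 x 60 x 50 mm high, loose; origin at the centre of its underside.
- oil_can_c (a point): Bystander: dark blue round oil can with a yellow band and a white lid, 52 mm diameter, 75 mm high, loose, standing upright; this point is its centre, half-way up (37.5 mm).
Things that resemble listed ones, but are neither listed nor needed, are in the scene too. What is shaped like the part that bears knob_tall_c but purple is not meant.

How it is judged:
By the outcome, as a careful person would: the job done as asked, in the order asked, and still so for the second after the job is handed in, with the robot touching nothing.
It also fails if it takes over 120 s, if anything falls off the work surface, if the arm or the gripper's body presses on something with over 40 N, if the wrist force passes 120 N, or if a joint passes its speed limit or range.

## Working session

There is one attempt and no reset: what is moved stays moved. The work goes in short steps, Python scripts to look and compute and a shell command to move; the robot and the scene stay as the last step left them, time stands still between calls to the robot, and variables do not carry over. Pictures are saved under pics/ and viewed, at most 14 in all, crops included, and the job is handed in when it is done.

```bash
mkdir -p pics; python3 - <<'E'
from cell import sensors, viewer
import cv2,numpy as np,json
for n in("scene","top"):
    im=viewer.camera(n); cv2.imwrite(f"pics/{n}0.png",cv2.resize(im[:,:,::-1],None,fx=1.4,fy=1.4,interpolation=cv2.INTER_CUBIC))
    np.save(f"{n}0.npy",im)
    m=viewer.camera_model(n); print(n,{k:np.round(v,3).tolist() for k,v in m.items()})
print(sensors.observe())
E
```

```text
scene {'fx': 533.755, 'fy': 533.755, 'cx': 282.75, 'cy': 213.588, 'R': [[0.632, 0.775, -0.016], [0.513, -0.433, -0.741], [-0.582, 0.46, -0.671]], 't': [-328.713, -216.739, 1671.304]}
top {'fx': 445.679, 'fy': 445.679, 'cx': 282.74, 'cy': 209.625, 'R': [[-0.018, -1.0, 0.005], [-0.999, 0.018, -0.049], [0.049, -0.006, -0.999]], 't': [8.652, 495.153, 1040.76]}
{'time': 0.1, 'qpos': array([60.32455375, 27.37028815,  1.27889847, 89.17023849, -0.65795308,
       63.55938253, -4.75992944]), 'joint_vel': array([-0.07225862, -0.02049732,  0.03294182, -0.13735247,  0.04615321,
       -0.00825404, -0.01221333]), 'effort': array([ 4.57263552e-03, -5.97769582e+01,  1.61414132e+00, -2.81957406e+01,
        1.28562329e-02,  4.96326669e-03, -2.14706682e-05]), 'position': array([ 268.76304274, -618.64824774,  247.44928109]), 'orientation': array([-1.79907683e+02,  6.95387220e-03,  2.34858237e+01]), 'contact_force': array([-0.95767916,  0.11784737,  0.08687425]), 'ft_torque': array([ 0.00138468, -0.00831135,  0.08219957]), 'finger_force': 0.0, 'gripper_width': 85.46710640881247}
```

View pics/top0.png

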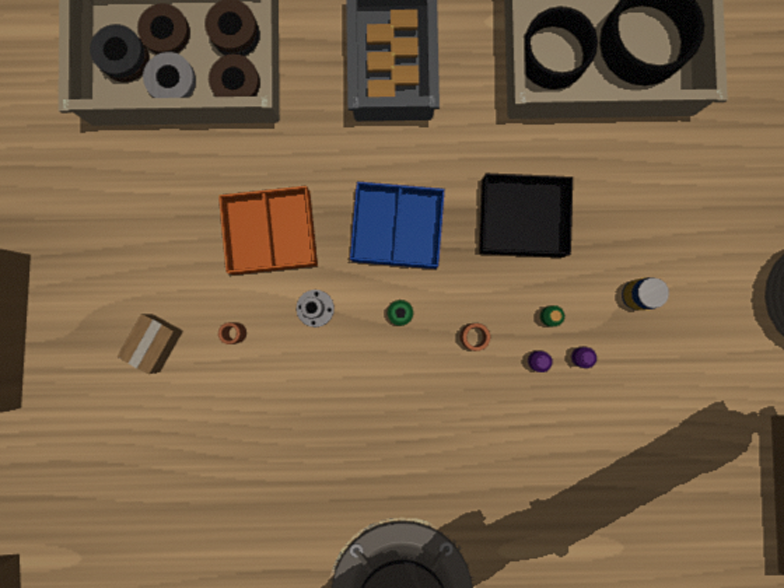

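View pics/scene0.png

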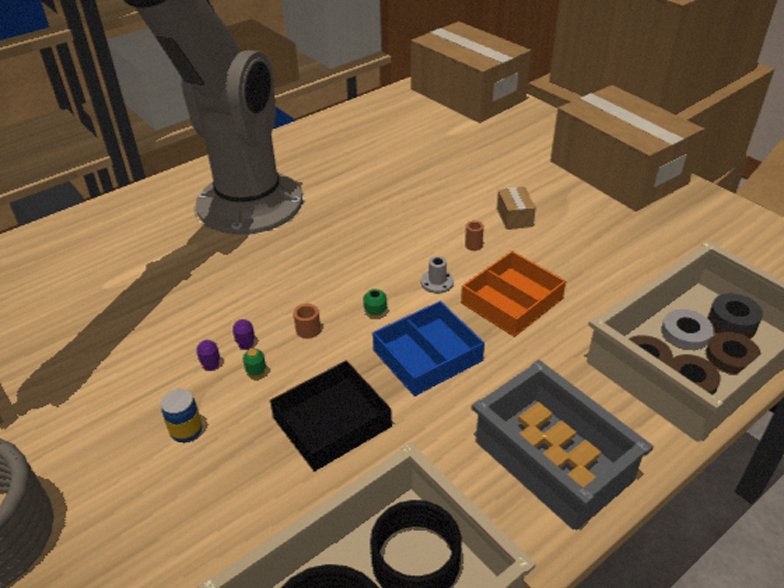

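The top view (at 1.4x) shows:
- **Bins:** orange (268,230), blue (397,226), black (526,215).
- **Parts:** slim bushing (231,332), flange (314,308), stout knob (400,312), stout bushing (475,336), slim knob with brass spot (552,316).
- **Other items:** purple decoys at (540,361) and (584,357), carton (150,343), oil can (645,293).

The scene view agrees.

```bash
cat > loc.py <<'E'
import cv2,numpy as np
from scipy.optimize import least_squares
from cell import viewer
M={n:viewer.camera_model(n) for n in("scene","top")}
def proj(n,X):
    m=M[n]; c=X@np.array(m["R"]).T+np.array(m["t"]); return np.c_[m["fx"]*c[:,0]/c[:,2]+m["cx"],m["fy"]*c[:,1]/c[:,2]+m["cy"]]
a=np.linspace(0,2*np.pi,48,endpoint=False)
D=np.c_[np.cos(a[::2]),np.sin(a[::2])]
def rev(prof): return np.vstack([np.c_[r*np.cos(a),r*np.sin(a),0*a+z] for z,r in prof])
box=np.array([[x,y,z] for x in(-65,65) for y in(-73,73) for z in(0,45)],float)
P=dict(knob_tall=[(0,14),(10,14),(15,18),(42,18),(48,15),(52,9)],knob_wide=[(0,14),(10,14),(15,22),(36,22),(42,19),(46,12)],
 bushing_tall=[(0,18),(52,18)],bushing_wide=[(0,23),(46,23)],flange=[(0,32),(8,32),(54,17)])
S={k:rev(v) for k,v in P.items()}
for b in("orange","blue","black"): S["bin_"+b]=box
def mask(im,k):
    h,s,v=[c.astype(int) for c in cv2.split(cv2.cvtColor(im,cv2.COLOR_RGB2HSV))]
    if "knob" in k: m=(h>50)&(h<90)&(s>90)
    elif "bushing" in k: m=((h<10)|(h>172))&(s>110)&(v>40)
    elif k=="flange": m=(s<60)&(v>50)
    elif k=="bin_orange": m=(h<14)&(s>185)&(v>70)
    elif k=="bin_blue": m=(h>100)&(h<130)&(s>120)
    else: m=(v<48)&(s<110)
    return m.astype(np.uint8)
def locate(k,ims,seeds,z=0):
    H={}
    for n in ims:
        m=mask(ims[n],k); c=seeds[n]; r=60 if "bin" in k else 24
        w=np.zeros_like(m); cv2.circle(w,tuple(int(q) for q in c),r,1,-1); m&=w
        if "bin" in k: m=cv2.morphologyEx(m,cv2.MORPH_OPEN,np.ones((3,3),np.uint8))
        nl,L,st,_=cv2.connectedComponentsWithStats(m,connectivity=8); i=1+np.argmax(st[1:,4])
        ys,xs=np.nonzero(L==i); H[n]=(np.c_[xs,ys]@D.T).max(0)
    def f(p):
        c,s=np.cos(p[2]),np.sin(p[2]); X=S[k]@np.array([[c,s,0],[-s,c,0],[0,0,1]])+[p[0],p[1],z]
        r=[(proj(n,X)@D.T).max(0)-H[n]-b for n,b in zip(H,p[3:])]
        return np.r_[np.concatenate(r),0 if "bin" in k else p[2]]
    m=M["top"];R=np.array(m["R"]);o=-R.T@m["t"];u,v=seeds["top"]
    d=R.T@[(u-m["cx"])/m["fx"],(v-m["cy"])/m["fy"],1]; x0=o+d*(z+20-o[2])/d[2]
    q=least_squares(f,[x0[0],x0[1],0]+[0]*len(H),x_scale=[10,10,.1]+[1]*len(H),loss="soft_l1")
    return q.x,np.sqrt(np.mean(f(q.x)**2)),x0
E
python3 - <<'E'
from loc import *
ims={n:np.load(f"{n}0.npy") for n in M}
sd=dict(knob_tall=((552,316),(254,363)),knob_wide=((400,312),(375,302)),bushing_tall=((231,332),(474,236)),bushing_wide=((475,336),(307,320)),flange=((314,308),(437,275)),bin_orange=((268,230),(513,292)),bin_blue=((397,226),(428,347)),bin_black=((526,215),(331,414)))
for k,(t,s) in sd.items():
    t,s=np.array(t)/1.4,np.array(s)/1.4
    for use in(("top","scene"),("top",),("scene",)):
        q,e,_=locate(k,{n:ims[n] for n in use},dict(top=t,scene=s))
        print(k,use,np.round(q[:2],1),round(np.degrees(q[2]),1),np.round(q[3:],2),"rms",round(e,2))
E
```

```text
knob_tall ('top', 'scene') [ 453.2 -257.4] 0.2 [1.09 1.91] rms 0.74
knob_tall ('top',) [ 453.1 -258.2] -0.8 [1.09] rms 0.17
knob_tall ('scene',) [ 452.9 -255.9] 7.7 [1.83] rms 0.92
knob_wide ('top', 'scene') [463.4  -5. ] -0.8 [0.93 1.23] rms 0.42
knob_wide ('top',) [462.9  -5.8] -0.2 [0.93] rms 0.23
knob_wide ('scene',) [463.8  -3.8] -6.4 [1.21] rms 0.33
bushing_tall ('top', 'scene') [441.3 280.2] -23.9 [7.45 6.49] rms 3.67
bushing_tall ('top',) [439.3 282.1] -18.9 [7.58] rms 1.11
bushing_tall ('scene',) [459.8 260.1] -6.7 [9.19] rms 1.78
bushing_wide ('top', 'scene') [ 415.6 -135.5] 40.1 [8.55 9.32] rms 5.64
bushing_wide ('top',) [ 410.9 -142.2] 9.7 [9.23] rms 0.69
bushing_wide ('scene',) [ 435.5 -116.6] -8.3 [9.42] rms 0.77
flange ('top', 'scene') [474.6 138.4] -24.1 [0.5  0.78] rms 0.4
flange ('top',) [473.8 137.8] -0.6 [0.5] rms 0.19
flange ('scene',) [476. 139.] -1.0 [0.77] rms 0.22
bin_orange ('top', 'scene') [603.3 211.7] 4.3 [3.34 1.02] rms 1.72
bin_orange ('top',) [599.4 207.9] 4.8 [4.01] rms 1.33
bin_orange ('scene',) [607.1 212.5] 5.1 [1.1] rms 0.28
bin_blue ('top', 'scene') [609.8  -3.4] -6.2 [1.24 1.42] rms 0.54
bin_blue ('top',) [608.6  -3.8] -6.1 [1.26] rms 0.28
bin_blue ('scene',) [611.8  -3.4] -6.5 [1.42] rms 0.33
bin_black ('top', 'scene') [ 615.1 -215.3] -0.1 [6.06 8.24] rms 3.07
bin_black ('top',) [ 620.8 -210.9] -6.8 [4.84] rms 2.08
bin_black ('scene',) [ 615.7 -220.6] 1.8 [8.1] rms 2.07
```

```bash
python3 - <<'E'
from loc import *
for n,pts in dict(top=[(165,237),(165,233),(172,238),(339,240),(347,241),(165,200),(222,139),(226,164),(190,250),(352,130),(376,160),(344,155),(375,185),(413,150)],scene=[(338,165),(340,172),(333,170),(219,232),(215,222),(345,180),(237,280),(250,320),(200,290),(236,262),(300,330)]).items():
    h=cv2.cvtColor(np.load(n+"0.npy"),cv2.COLOR_RGB2HSV); print(n,[(p,h[p[1],p[0]].tolist()) for p in pts])
ims={n:np.load(f"{n}0.npy") for n in M}
def crop(n,c,s): return cv2.resize(ims[n][c[1]-s:c[1]+s,c[0]-s:c[0]+s],(300,300),interpolation=cv2.INTER_NEAREST)
def mk(n,c,s,k): return cv2.resize(mask(ims[n],k)[c[1]-s:c[1]+s,c[0]-s:c[0]+s]*255,(150,150),interpolation=cv2.INTER_NEAREST)
L=[("top",(165,237),20,"bushing_tall"),("top",(339,240),20,"bushing_wide"),("top",(191,164),50,"bin_orange"),("top",(376,154),50,"bin_black"),("scene",(236,296),55,"bin_black")]
cv2.imwrite("pics/m.png",np.vstack([np.hstack([cv2.resize(crop(n,c,s),(150,150))[:,:,::-1] for n,c,s,k in L]),np.hstack([cv2.cvtColor(mk(*l),cv2.COLOR_GRAY2BGR) for l in L])]))
E
```

```text
top [((165, 237), [17, 106, 159]), ((165, 233), [12, 161, 68]), ((172, 238), [10, 157, 57]), ((339, 240), [16, 104, 140]), ((347, 241), [10, 153, 95]), ((165, 200), [17, 111, 156]), ((222, 139), [16, 109, 141]), ((226, 164), [16, 106, 139]), ((190, 250), [17, 109, 159]), ((352, 130), [105, 146, 7]), ((376, 160), [0, 26, 29]), ((344, 155), [60, 255, 3]), ((375, 185), [17, 109, 136]), ((413, 150), [17, 105, 133])]
scene [((338, 165), [10, 153, 107]), ((340, 172), [11, 158, 95]), ((333, 170), [10, 152, 99]), ((219, 232), [10, 169, 95]), ((215, 222), [10, 165, 85]), ((345, 180), [16, 116, 192]), ((237, 280), [130, 43, 18]), ((250, 320), [90, 13, 19]), ((200, 290), [8, 255, 4]), ((236, 262), [17, 120, 140]), ((300, 330), [19, 79, 178])]
```

View pics/m.png

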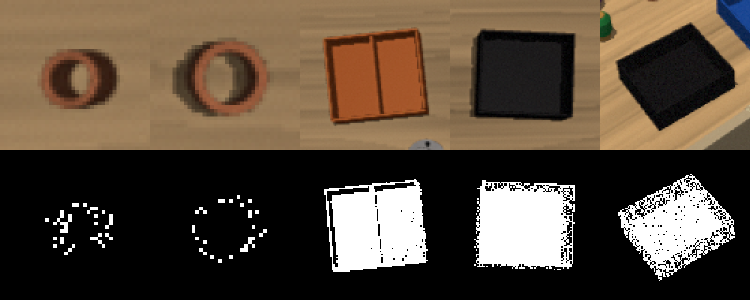

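The bushing hue and the black and orange thresholds were too tight, so I'm loosening them.

```bash
sed -i 's/m=((h<10).*/m=(h<=14)\&(s>132)\&(v>45)/; s/m=(h<14)&(s>185)&(v>70)/m=(h<14)\&(s>165)\&(v>25)/; s/else: m=(v<48).*/else: m=(v<42)/' loc.py
python3 - <<'E'
from loc import *
ims={n:np.load(f"{n}0.npy") for n in M}
sd=dict(bushing_tall=((231,332),(474,236)),bushing_wide=((475,336),(307,320)),bin_orange=((268,230),(513,292)),bin_black=((526,215),(331,414)))
for k,(t,s) in sd.items():
    t,s=np.array(t)/1.4,np.array(s)/1.4
    for use in(("top","scene"),("top",),("scene",)):
        q,e,_=locate(k,{n:ims[n] for n in use},dict(top=t,scene=s))
        print(k,use,np.round(q[:2],1),round(np.degrees(q[2]),1),np.round(q[3:],2),"rms",round(e,2))
E
```

```text
bushing_tall ('top', 'scene') [435.5 273.3] -7.3 [0.8  0.59] rms 0.41
bushing_tall ('top',) [434.8 272.7] -4.0 [0.78] rms 0.19
bushing_tall ('scene',) [437.  274.1] 0.1 [0.59] rms 0.24
bushing_wide ('top', 'scene') [ 421.7 -129. ] 0.7 [0.63 0.49] rms 0.34
bushing_wide ('top',) [ 421.1 -129.6] 3.7 [0.63] rms 0.2
bushing_wide ('scene',) [ 422.8 -128.5] 3.1 [0.49] rms 0.2
bin_orange ('top', 'scene') [605.4 212.1] 4.9 [1.31 1.05] rms 0.55
bin_orange ('top',) [604.2 211.5] 4.9 [1.33] rms 0.35
bin_orange ('scene',) [607.2 212.4] 5.1 [1.08] rms 0.32
bin_black ('top', 'scene') [ 622.9 -218.2] -3.4 [1.29 1.59] rms 0.74
bin_black ('top',) [ 621.1 -218.6] -3.4 [1.32] rms 0.3
bin_black ('scene',) [ 625.5 -218.3] -4.1 [1.62] rms 0.49
```

```bash
cat > plan.py <<'E'
import sys,json,numpy as np
from scipy.spatial.transform import Rotation as Ro
from cell import sensors
s=sensors.observe(); p=np.array(s["position"]); R=Ro.from_euler("xyz",s["orientation"],degrees=True)
print("now",np.round(p,1),np.round(s["orientation"],2),"w",round(s["gripper_width"],1),"ff",round(s["finger_force"],1),"t",round(s["time"],1),"F",np.round(s["contact_force"],1),"q",np.round(s["qpos"]))
for w in json.loads(sys.argv[1]) if len(sys.argv)>1 else []:
    T=Ro.from_euler("xyz",[180,0,w[3]],degrees=True); v=(R.inv()*T).as_rotvec(degrees=True); n=np.linalg.norm(v)
    if n>30: print("turn too big",n)
    print(w,(R.inv().apply(np.array(w[:3])-p)/750).round(4).tolist(),(v/30).round(3).tolist(),"rows>=",int(max(np.linalg.norm(np.array(w[:3])-p)/50,n/8.59)+2))
    p,R=np.array(w[:3],float),T
E
python3 plan.py '[[453,-257.5,150,35],[453,-257.5,24,35],[453,-257.5,150,35],[608.4,176.7,150,65],[608.4,176.7,150,94.9],[608.4,176.7,29,94.9]]'
```

```text
now [ 268.8 -618.6  247.4] [-1.7991e+02  1.0000e-02  2.3490e+01] w 85.5 ff 0.0 t 0.1 F [-1.   0.1  0.1] q [60. 27.  1. 89. -1. 64. -5.]
[453, -257.5, 150, 35] [0.4172, -0.3435, 0.1304] [-0.003, -0.0, -0.384] rows>= 10
[453, -257.5, 24, 35] [0.0, -0.0, 0.168] [0.0, 0.0, 0.0] rows>= 4
[453, -257.5, 150, 35] [0.0, 0.0, -0.168] [0.0, 0.0, 0.0] rows>= 4
turn too big 30.000000000000004
[608.4, 176.7, 150, 65] [0.5018, -0.3554, -0.0] [-0.0, 0.0, -1.0] rows>= 11
[608.4, 176.7, 150, 94.9] [0.0, 0.0, 0.0] [0.0, 0.0, -0.997] rows>= 5
[608.4, 176.7, 29, 94.9] [0.0, -0.0, 0.1613] [0.0, 0.0, 0.0] rows>= 4
```

```bash
python3 -m jog '[[[0.4172,-0.3435,0.13],[0,0,-0.384]],[[0.4172,-0.3435,0.13],[0,0,-0.384]],[[0.4172,-0.3435,0.13],[0,0,-0.384]],[[0.4172,-0.3435,0.13],[0,0,-0.384]],[[0.4172,-0.3435,0.13],[0,0,-0.384]],[[0.4172,-0.3435,0.13],[0,0,-0.384]],[[0.4172,-0.3435,0.13],[0,0,-0.384]],[[0.4172,-0.3435,0.13],[0,0,-0.384]],[[0.4172,-0.3435,0.13],[0,0,-0.384]],[[0.4172,-0.3435,0.13],[0,0,-0.384]],[[0.4172,-0.3435,0.13],[0,0,-0.384]],[[0.4172,-0.3435,0.13],[0,0,-0.384]],[[0.4172,-0.3435,0.13],[0,0,-0.384]],[[0.4172,-0.3435,0.13],[0,0,-0.384]]]' 0 40; python3 plan.py '[[453,-257.5,24,35]]'
```

```text
time: 1.5
position: [452.8, -259.3, 151.0]
orientation: [180.0, 0.0, 34.9]
contact_force: [0.4, 0.3, -0.7]
gripper_width: 85.3
finger_force: 0.0
now [ 452.8 -259.3  151. ] [1.7997e+02 1.0000e-02 3.4880e+01] w 85.3 ff 0.0 t 1.5 F [ 0.4  0.3 -0.7] q [ 31.  20.  -9. 115.   5.  45. -36.]
[453, -257.5, 24, 35] [0.0016, -0.0019, 0.1693] [0.001, 0.0, -0.004] rows>= 4
```

```bash
python3 -m jog '[[[0,0,0.05],[0,0,0]],[[0,0,0.1],[0,0,0]],[[0,0,0.13],[0,0,0]],[[0,0,0.15],[0,0,0]],[[0,0,0.16],[0,0,0]],[[0,0,0.168],[0,0,0]],[[0,0,0.168],[0,0,0]],[[0,0,0.168],[0,0,0]]]'; python3 - <<'E'
from cell import viewer
import cv2,numpy as np
im=viewer.camera("scene")[200:320,110:270,::-1]; im2=viewer.camera("top")[170:290,330:490,::-1]
cv2.imwrite("pics/g1.png",cv2.resize(np.hstack([im,im2]),None,fx=2.5,fy=2.5))
E
```

```text
time: 2.3
position: [453.8, -258.5, 25.4]
orientation: [179.9, -0.0, 35.0]
contact_force: [-0.6, 0.2, -0.3]
gripper_width: 85.6
finger_force: 0.0
```

View pics/g1.png

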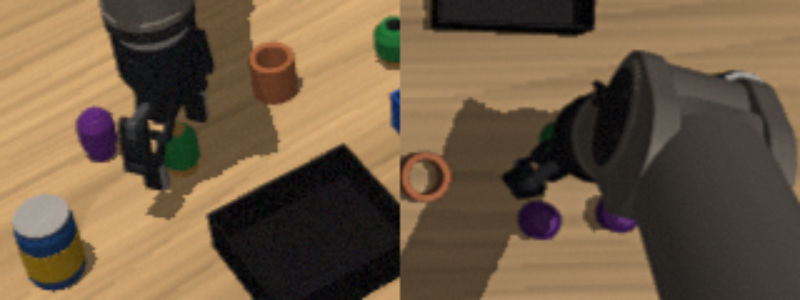

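The near finger tip is at (155,185) and the far one at (200,122). The knob stands between them at about (183,150), so I'm closing.

```bash
python3 -m jog '[[[0,0,0],[0,0,0]],[[0,0,0],[0,0,0]],[[0,0,0],[0,0,0]],[[0,0,0],[0,0,0]],[[0,0,0],[0,0,0]],[[0,0,0],[0,0,0]],[[0,0,0],[0,0,0]],[[0,0,0],[0,0,0]],[[0,0,0],[0,0,0]],[[0,0,0],[0,0,0]]]' 1 40; python3 plan.py
```

```text
time: 3.4
position: [453.3, -258.2, 25.0]
orientation: [180.0, -0.0, 35.0]
contact_force: [-0.6, 1.0, 5.4]
gripper_width: 34.8
finger_force: 39.7
now [ 453.3 -258.2   25. ] [180.  -0.  35.] w 34.8 ff 39.7 t 3.4 F [-0.6  1.   5.4] q [ 29.  32.  -7. 118.   8.  30. -39.]
```

```bash
python3 -m jog '[[[0,0,-0.03],[0,0,0]],[[0,0,-0.09],[0,0,0]],[[0,0,-0.168],[0,0,0]],[[0,0,-0.168],[0,0,0]],[[0,0,-0.168],[0,0,0]]]' && python3 -m jog '[[[0.2509,-0.1777,0],[0,0,-0.5]],[[0.5018,-0.3554,0],[0,0,-1]],[[0.5018,-0.3554,0],[0,0,-1]],[[0.5018,-0.3554,0],[0,0,-1]],[[0.5018,-0.3554,0],[0,0,-1]],[[0.5018,-0.3554,0],[0,0,-1]],[[0.5018,-0.3554,0],[0,0,-1]],[[0.5018,-0.3554,0],[0,0,-1]],[[0.5018,-0.3554,0],[0,0,-1]],[[0.5018,-0.3554,0],[0,0,-1]],[[0.5018,-0.3554,0],[0,0,-1]],[[0.5018,-0.3554,0],[0,0,-1]],[[0.5018,-0.3554,0],[0,0,-1]]]' && python3 -m jog '[[[0,0,0],[0,0,-0.997]],[[0,0,0],[0,0,-0.997]],[[0,0,0],[0,0,-0.997]],[[0,0,0],[0,0,-0.997]],[[0,0,0],[0,0,-0.997]],[[0,0,0],[0,0,-0.997]],[[0,0,0],[0,0,-0.997]],[[0,0,0],[0,0,-0.997]]]'; python3 plan.py '[[608.4,176.7,28.5,94.9]]'
python3 - <<'E'
from cell import viewer
import cv2,numpy as np
im=viewer.camera("scene")[100:250,270:430,::-1]; im2=viewer.camera("top")[100:250,130:290,::-1]
cv2.imwrite("pics/g2.png",cv2.resize(np.hstack([im,im2]),None,fx=2.5,fy=2.5))
E
```

```text
time: 3.9
position: [454.3, -258.8, 152.4]
orientation: [179.8, -0.1, 35.0]
contact_force: [0.2, -0.3, -0.7]
gripper_width: 34.7
finger_force: 40.2
time: 5.2
position: [608.2, 173.1, 149.7]
orientation: [-180.0, 0.2, 64.8]
contact_force: [-0.2, 0.4, 0.0]
gripper_width: 35.0
finger_force: 40.2
time: 6.0
position: [608.7, 175.7, 150.8]
orientation: [180.0, 0.0, 94.8]
contact_force: [-0.0, -0.3, -1.4]
gripper_width: 34.6
finger_force: 40.2
now [608.7 175.7 150.8] [1.7999e+02 2.0000e-02 9.4830e+01] w 34.6 ff 40.2 t 6.0 F [-0.  -0.3 -1.4] q [ -1.  32. -28.  98.  18.  54. -32.]
[608.4, 176.7, 28.5, 94.9] [0.0014, -0.0003, 0.1631] [0.0, 0.001, -0.002] rows>= 4
```

View pics/g2.png

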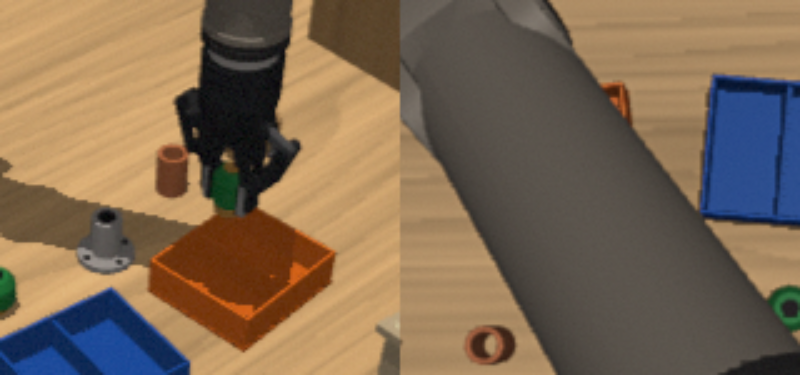

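The knob is held upright at (225,188) in the scene crop, above the bin. Lowering it gently.

```bash
python3 -m jog '[[[0,0,0.04],[0,0,0]],[[0,0,0.09],[0,0,0]],[[0,0,0.12],[0,0,0]],[[0,0,0.14],[0,0,0]],[[0,0,0.15],[0,0,0]],[[0,0,0.156],[0,0,0]],[[0,0,0.159],[0,0,0]],[[0,0,0.161],[0,0,0]],[[0,0,0.1615],[0,0,0]],[[0,0,0.162],[0,0,0]],[[0,0,0.162],[0,0,0]],[[0,0,0.162],[0,0,0]]]'; python3 plan.py
```

```text
time: 7.3
position: [608.8, 176.1, 29.5]
orientation: [180.0, -0.0, 94.9]
contact_force: [-0.8, 0.9, -0.4]
gripper_width: 34.8
finger_force: 40.2
now [608.8 176.1  29.5] [179.98  -0.    94.91] w 34.8 ff 40.2 t 7.3 F [-0.8  0.9 -0.4] q [ -4.  41. -24. 102.  23.  42. -36.]
```

```bash
for i in 1 2; do python3 -m jog '[[[0,0,0.0006],[0,0,0]],[[0,0,0.0008],[0,0,0]],[[0,0,0.0008],[0,0,0]]]' | grep -E 'pos|contact'; done
```

```text
position: [608.9, 176.1, 29.1]
contact_force: [-2.0, -0.5, 4.3]
position: [608.9, 176.1, 29.1]
contact_force: [-2.9, -1.8, 10.2]
```

```bash
python3 -m jog '[[[0,0,0],[0,0,0]],[[0,0,0],[0,0,0]],[[0,0,0],[0,0,0]],[[0,0,0],[0,0,0]],[[0,0,0],[0,0,0]]]' 0.3 | grep -E 'width|finger' && python3 -m jog '[[[0,0,-0.03],[0,0,0]],[[0,0,-0.09],[0,0,0]],[[0,0,-0.164],[0,0,0]],[[0,0,-0.164],[0,0,0]],[[0,0,-0.164],[0,0,0]],[[0,0,-0.164],[0,0,0]]]' 0.2; python3 plan.py '[[463.4,-5,150,94.9],[463.4,-5,20,94.9],[463.4,-5,150,94.9],[602.4,247.5,150,94.9]]'
```

```text
gripper_width: 59.6
finger_force: 0.0
time: 9.0
position: [608.0, 175.5, 150.0]
orientation: [-179.9, 0.0, 94.9]
contact_force: [0.6, -0.1, -0.4]
gripper_width: 68.5
finger_force: 0.0
now [608.  175.5 150. ] [-1.7991e+02  4.0000e-02  9.4900e+01] w 68.5 ff 0.0 t 9.0 F [ 0.6 -0.1 -0.4] q [ -1.  32. -28.  99.  18.  54. -32.]
[463.4, -5, 150, 94.9] [-0.2233, -0.2127, 0.0005] [-0.003, 0.001, -0.0] rows>= 6
[463.4, -5, 20, 94.9] [0.0, -0.0, 0.1733] [0.0, 0.0, 0.0] rows>= 4
[463.4, -5, 150, 94.9] [-0.0, 0.0, -0.1733] [0.0, 0.0, 0.0] rows>= 4
[602.4, 247.5, 150, 94.9] [0.3196, 0.2134, 0.0] [0.0, 0.0, 0.0] rows>= 7
```

```bash
python3 -m jog '[[[-0.2235,-0.213,0],[0,0,0]],[[-0.2235,-0.213,0],[0,0,0]],[[-0.2235,-0.213,0],[0,0,0]],[[-0.2235,-0.213,0],[0,0,0]],[[-0.2235,-0.213,0],[0,0,0]],[[-0.2235,-0.213,0],[0,0,0]],[[-0.2235,-0.213,0],[0,0,0]],[[-0.2235,-0.213,0],[0,0,0]]]' && python3 -m jog '[[[0,0,0.05],[0,0,0]],[[0,0,0.1],[0,0,0]],[[0,0,0.13],[0,0,0]],[[0,0,0.15],[0,0,0]],[[0,0,0.165],[0,0,0]],[[0,0,0.173],[0,0,0]],[[0,0,0.173],[0,0,0]],[[0,0,0.173],[0,0,0]]]'; python3 - <<'E'
from cell import viewer
import cv2,numpy as np
im=viewer.camera("scene")[130:280,200:400,::-1]; im2=viewer.camera("top")[100:250,140:300,::-1]
cv2.imwrite("pics/g3.png",cv2.resize(np.hstack([im,im2]),None,fx=2.2,fy=2.2))
E
```

```text
time: 9.8
position: [464.3, -3.7, 150.6]
orientation: [-180.0, -0.1, 95.0]
contact_force: [-0.8, 0.0, 0.4]
gripper_width: 68.3
finger_force: 0.0
time: 10.6
position: [464.5, -4.3, 21.8]
orientation: [179.9, -0.0, 94.9]
contact_force: [-0.3, 0.2, -0.3]
gripper_width: 68.5
finger_force: 0.0
```

View pics/g3.png

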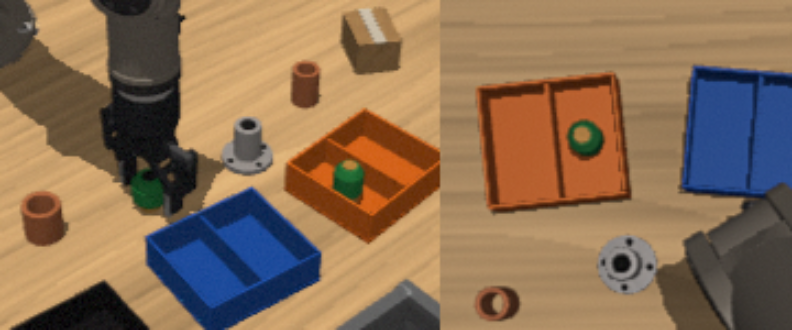

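The slim knob stands upright in the right bay at (585,138), and the stout knob is between the fingers at (147,190). Closing and carrying.

```bash
python3 -m jog '[[[0,0,0],[0,0,0]],[[0,0,0],[0,0,0]],[[0,0,0],[0,0,0]],[[0,0,0],[0,0,0]],[[0,0,0],[0,0,0]],[[0,0,0],[0,0,0]],[[0,0,0],[0,0,0]],[[0,0,0],[0,0,0]]]' 1 40 && python3 -m jog '[[[0,0,-0.03],[0,0,0]],[[0,0,-0.09],[0,0,0]],[[0,0,-0.173],[0,0,0]],[[0,0,-0.173],[0,0,0]],[[0,0,-0.173],[0,0,0]],[[0,0,-0.173],[0,0,0]]]' && python3 -m jog '[[[0.16,0.107,0],[0,0,0]],[[0.3196,0.2134,0],[0,0,0]],[[0.3196,0.2134,0],[0,0,0]],[[0.3196,0.2134,0],[0,0,0]],[[0.3196,0.2134,0],[0,0,0]],[[0.3196,0.2134,0],[0,0,0]],[[0.3196,0.2134,0],[0,0,0]],[[0.3196,0.2134,0],[0,0,0]],[[0.3196,0.2134,0],[0,0,0]],[[0.3196,0.2134,0],[0,0,0]],[[0.3196,0.2134,0],[0,0,0]]]'; python3 plan.py '[[602.4,247.5,25,94.9]]'
```

```text
time: 11.5
position: [464.3, -4.8, 22.2]
orientation: [179.9, 0.0, 94.9]
contact_force: [-1.3, 0.1, 8.2]
gripper_width: 42.4
finger_force: 39.6
time: 12.1
position: [463.2, -5.1, 150.3]
orientation: [-179.9, 0.0, 94.9]
contact_force: [0.0, 0.1, -1.0]
gripper_width: 42.4
finger_force: 40.9
time: 13.2
position: [602.8, 246.4, 150.9]
orientation: [-180.0, 0.1, 94.8]
contact_force: [0.5, 0.3, -0.1]
gripper_width: 42.7
finger_force: 40.9
now [602.8 246.4 150.9] [-1.7999e+02  5.0000e-02  9.4820e+01] w 42.7 ff 40.9 t 13.2 F [ 0.5  0.3 -0.1] q [ -7.  34. -30.  96.  20.  56. -39.]
[602.4, 247.5, 25, 94.9] [0.0016, -0.0003, 0.1679] [-0.0, 0.002, -0.003] rows>= 4
```

```bash
python3 -m jog '[[[0,0,0.04],[0,0,0]],[[0,0,0.09],[0,0,0]],[[0,0,0.12],[0,0,0]],[[0,0,0.14],[0,0,0]],[[0,0,0.152],[0,0,0]],[[0,0,0.159],[0,0,0]],[[0,0,0.162],[0,0,0]],[[0,0,0.164],[0,0,0]],[[0,0,0.1645],[0,0,0]],[[0,0,0.165],[0,0,0]],[[0,0,0.165],[0,0,0]],[[0,0,0.165],[0,0,0]]]' | grep -E 'pos|contact'; for i in 1 2; do python3 -m jog '[[[0,0,0.0006],[0,0,0]],[[0,0,0.0008],[0,0,0]],[[0,0,0.0008],[0,0,0]]]' | grep -E 'pos|contact'; done
```

```text
position: [603.0, 247.9, 27.6]
contact_force: [0.7, -0.1, -0.3]
position: [602.8, 247.9, 26.7]
contact_force: [-0.2, -0.6, -0.3]
position: [602.9, 247.9, 26.3]
contact_force: [-0.3, -0.4, 1.9]
```

```bash
python3 -m jog '[[[0,0,0.0006],[0,0,0]],[[0,0,0.0006],[0,0,0]],[[0,0,0.0006],[0,0,0]]]' | grep -E 'pos|contact'; python3 -m jog '[[[0,0,0],[0,0,0]],[[0,0,0],[0,0,0]],[[0,0,0],[0,0,0]],[[0,0,0],[0,0,0]],[[0,0,0],[0,0,0]]]' 0.2 | grep -E 'width|finger' && python3 -m jog '[[[0,0,-0.03],[0,0,0]],[[0,0,-0.09],[0,0,0]],[[0,0,-0.167],[0,0,0]],[[0,0,-0.167],[0,0,0]],[[0,0,-0.167],[0,0,0]],[[0,0,-0.167],[0,0,0]]]'; python3 plan.py '[[435.5,273.3,150,83.8],[435.5,273.3,24,83.8],[435.5,273.3,150,83.8],[613.6,31.9,150,83.8],[613.6,31.9,29,83.8],[613.6,31.9,150,83.8],[421.7,-129,150,83.8],[421.7,-129,20,83.8],[421.7,-129,150,83.8],[606,-38.7,150,83.8]]'
```

```text
position: [602.9, 247.9, 26.3]
contact_force: [-1.0, -1.9, 5.5]
gripper_width: 68.1
finger_force: 0.0
time: 16.4
position: [602.3, 247.3, 149.9]
orientation: [-179.9, 0.1, 94.9]
contact_force: [-0.6, -0.1, -0.7]
gripper_width: 68.5
finger_force: 0.0
now [602.3 247.3 149.9] [-1.7993e+02  5.0000e-02  9.4900e+01] w 68.5 ff 0.0 t 16.4 F [-0.6 -0.1 -0.7] q [ -7.  34. -30.  96.  20.  56. -39.]
[435.5, 273.3, 150, 83.8] [0.0536, -0.2186, 0.0001] [-0.002, 0.002, 0.37] rows>= 5
[435.5, 273.3, 24, 83.8] [0.0, -0.0, 0.168] [0.0, 0.0, 0.0] rows>= 4
[435.5, 273.3, 150, 83.8] [0.0, 0.0, -0.168] [0.0, 0.0, 0.0] rows>= 4
[613.6, 31.9, 150, 83.8] [-0.2943, 0.2708, 0.0] [0.0, 0.0, 0.0] rows>= 7
[613.6, 31.9, 29, 83.8] [0.0, -0.0, 0.1613] [0.0, 0.0, 0.0] rows>= 4
[613.6, 31.9, 150, 83.8] [0.0, 0.0, -0.1613] [0.0, 0.0, 0.0] rows>= 4
[421.7, -129, 150, 83.8] [-0.2409, -0.2312, -0.0] [0.0, 0.0, 0.0] rows>= 7
[421.7, -129, 20, 83.8] [0.0, -0.0, 0.1733] [0.0, 0.0, 0.0] rows>= 4
[421.7, -129, 150, 83.8] [0.0, 0.0, -0.1733] [0.0, 0.0, 0.0] rows>= 4
[606, -38.7, 150, 83.8] [0.1462, 0.2313, 0.0] [0.0, 0.0, 0.0] rows>= 6
```

```bash
python3 -m jog '[[[0.0536,-0.2186,0],[0,0,0.37]],[[0.0536,-0.2186,0],[0,0,0.37]],[[0.0536,-0.2186,0],[0,0,0.37]],[[0.0536,-0.2186,0],[0,0,0.37]],[[0.0536,-0.2186,0],[0,0,0.37]],[[0.0536,-0.2186,0],[0,0,0.37]],[[0.0536,-0.2186,0],[0,0,0.37]],[[0.0536,-0.2186,0],[0,0,0.37]]]' && python3 -m jog '[[[0,0,0.05],[0,0,0]],[[0,0,0.1],[0,0,0]],[[0,0,0.13],[0,0,0]],[[0,0,0.15],[0,0,0]],[[0,0,0.162],[0,0,0]],[[0,0,0.168],[0,0,0]],[[0,0,0.168],[0,0,0]],[[0,0,0.168],[0,0,0]]]' && python3 - <<'E'
from cell import viewer
import cv2,numpy as np
im=viewer.camera("scene")[110:260,250:450,::-1]; im2=viewer.camera("top")[110:260,100:260,::-1]
cv2.imwrite("pics/g4.png",cv2.resize(np.hstack([im,im2]),None,fx=2.2,fy=2.2))
E
```

```text
time: 17.2
position: [437.2, 273.4, 150.5]
orientation: [-180.0, 0.0, 83.7]
contact_force: [-0.5, 0.4, -0.5]
gripper_width: 68.1
finger_force: 0.0
time: 18.0
position: [436.7, 274.3, 25.8]
orientation: [179.9, -0.1, 83.8]
contact_force: [-0.2, -0.2, 0.0]
gripper_width: 68.1
finger_force: 0.0
```

View pics/g4.png

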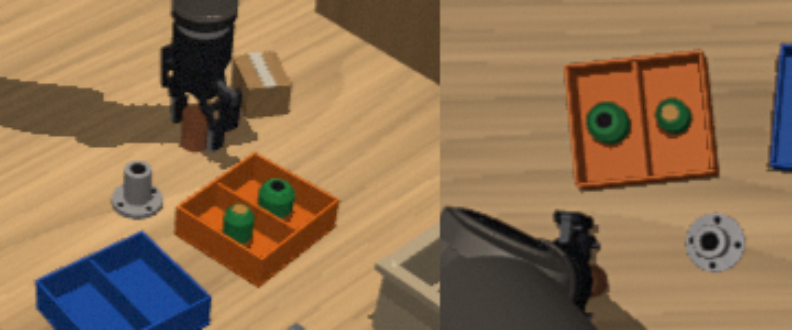

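Both knobs stand upright, one to a bay, at (608,122) and (673,117). The slim bushing is between the fingers at (195,128).

```bash
python3 -m jog '[[[0,0,0],[0,0,0]],[[0,0,0],[0,0,0]],[[0,0,0],[0,0,0]],[[0,0,0],[0,0,0]],[[0,0,0],[0,0,0]],[[0,0,0],[0,0,0]],[[0,0,0],[0,0,0]],[[0,0,0],[0,0,0]]]' 1 55 && python3 -m jog '[[[0,0,-0.03],[0,0,0]],[[0,0,-0.09],[0,0,0]],[[0,0,-0.168],[0,0,0]],[[0,0,-0.168],[0,0,0]],[[0,0,-0.168],[0,0,0]],[[0,0,-0.168],[0,0,0]]]' && python3 -m jog '[[[-0.147,0.135,0],[0,0,0]],[[-0.2943,0.2708,0],[0,0,0]],[[-0.2943,0.2708,0],[0,0,0]],[[-0.2943,0.2708,0],[0,0,0]],[[-0.2943,0.2708,0],[0,0,0]],[[-0.2943,0.2708,0],[0,0,0]],[[-0.2943,0.2708,0],[0,0,0]],[[-0.2943,0.2708,0],[0,0,0]],[[-0.2943,0.2708,0],[0,0,0]],[[-0.2943,0.2708,0],[0,0,0]],[[-0.2943,0.2708,0],[0,0,0]]]'; python3 plan.py
```

```text
time: 18.9
position: [436.3, 274.0, 25.5]
orientation: [180.0, -0.0, 83.8]
contact_force: [-1.0, -1.1, 5.3]
gripper_width: 34.1
finger_force: 54.4
time: 19.5
position: [435.4, 273.0, 149.7]
orientation: [-179.9, 0.1, 83.8]
contact_force: [0.5, -0.6, -3.0]
gripper_width: 34.1
finger_force: 55.4
time: 20.6
position: [613.4, 34.0, 150.7]
orientation: [-180.0, -0.0, 83.9]
contact_force: [0.3, 0.7, -3.3]
gripper_width: 34.1
finger_force: 55.6
now [613.4  34.  150.7] [-179.95   -0.     83.94] w 34.1 ff 55.6 t 20.6 F [ 0.3  0.7 -3.3] q [ 11.  30. -26. 101.  16.  52. -29.]
```

Contact is expected at a measured height of about 29.5. I'll lower to about 30.8, then creep.

```bash
python3 -m jog '[[[0,0,0.04],[0,0,0]],[[0,0,0.09],[0,0,0]],[[0,0,0.12],[0,0,0]],[[0,0,0.14],[0,0,0]],[[0,0,0.15],[0,0,0]],[[0,0,0.156],[0,0,0]],[[0,0,0.159],[0,0,0]],[[0,0,0.1605],[0,0,0]],[[0,0,0.1605],[0,0,0]],[[0,0,0.1605],[0,0,0]],[[0,0,0.1605],[0,0,0]]]' | grep -E 'pos|contact'; for i in 1 2 3; do python3 -m jog '[[[0,0,0.0006],[0,0,0]],[[0,0,0.0008],[0,0,0]],[[0,0,0.0008],[0,0,0]]]' | grep -E 'pos|contact'; done
```

```text
position: [614.4, 32.5, 31.0]
contact_force: [-0.1, -0.2, -1.5]
position: [614.1, 32.5, 29.9]
contact_force: [0.4, 0.1, -2.3]
position: [614.2, 32.6, 29.6]
contact_force: [-0.4, -0.4, 1.3]
position: [614.2, 32.5, 29.6]
contact_force: [-3.9, -0.8, 7.1]
```

```bash
python3 -m jog '[[[0,0,0],[0,0,0]],[[0,0,0],[0,0,0]],[[0,0,0],[0,0,0]],[[0,0,0],[0,0,0]],[[0,0,0],[0,0,0]]]' 0.2 | grep -E 'width|finger' && python3 -m jog '[[[0,0,-0.03],[0,0,0]],[[0,0,-0.09],[0,0,0]],[[0,0,-0.163],[0,0,0]],[[0,0,-0.163],[0,0,0]],[[0,0,-0.163],[0,0,0]],[[0,0,-0.163],[0,0,0]]]' && python3 -m jog '[[[-0.241,-0.2312,0],[0,0,0]],[[-0.241,-0.2312,0],[0,0,0]],[[-0.241,-0.2312,0],[0,0,0]],[[-0.241,-0.2312,0],[0,0,0]],[[-0.241,-0.2312,0],[0,0,0]],[[-0.241,-0.2312,0],[0,0,0]],[[-0.241,-0.2312,0],[0,0,0]],[[-0.241,-0.2312,0],[0,0,0]],[[-0.241,-0.2312,0],[0,0,0]]]' && python3 -m jog '[[[0,0,0.05],[0,0,0]],[[0,0,0.1],[0,0,0]],[[0,0,0.13],[0,0,0]],[[0,0,0.15],[0,0,0]],[[0,0,0.165],[0,0,0]],[[0,0,0.173],[0,0,0]],[[0,0,0.173],[0,0,0]],[[0,0,0.173],[0,0,0]]]' && python3 - <<'E'
from cell import viewer
import cv2,numpy as np
im=viewer.camera("scene")[160:310,160:360,::-1]; im2=viewer.camera("top")[110:260,230:390,::-1]
cv2.imwrite("pics/g5.png",cv2.resize(np.hstack([im,im2]),None,fx=2.2,fy=2.2))
E
```

```text
gripper_width: 68.2
finger_force: 0.0
time: 23.7
position: [613.4, 32.2, 150.0]
orientation: [-179.9, 0.0, 83.8]
contact_force: [0.2, -0.8, -0.3]
gripper_width: 68.5
finger_force: 0.0
time: 24.6
position: [423.3, -127.2, 150.7]
orientation: [-180.0, -0.1, 83.9]
contact_force: [-0.5, 0.5, -1.0]
gripper_width: 68.5
finger_force: 0.0
time: 25.4
position: [422.9, -128.4, 21.7]
orientation: [179.9, 0.0, 83.8]
contact_force: [0.2, 0.4, -1.0]
gripper_width: 68.6
finger_force: 0.0
```

View pics/g5.png

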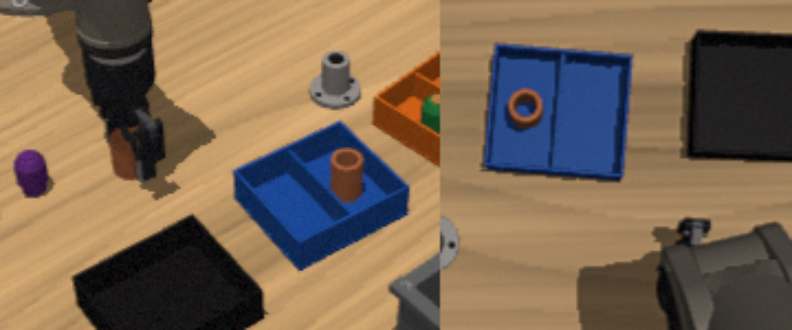

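The slim bushing stands upright in the left bay at (525,108). The stout one is between the fingers at (125,155).

```bash
python3 -m jog '[[[0,0,0],[0,0,0]],[[0,0,0],[0,0,0]],[[0,0,0],[0,0,0]],[[0,0,0],[0,0,0]],[[0,0,0],[0,0,0]],[[0,0,0],[0,0,0]],[[0,0,0],[0,0,0]],[[0,0,0],[0,0,0]]]' 1 55 && python3 -m jog '[[[0,0,-0.03],[0,0,0]],[[0,0,-0.09],[0,0,0]],[[0,0,-0.173],[0,0,0]],[[0,0,-0.173],[0,0,0]],[[0,0,-0.173],[0,0,0]],[[0,0,-0.173],[0,0,0]]]' && python3 -m jog '[[[0.073,0.1156,0],[0,0,0]],[[0.1462,0.2313,0],[0,0,0]],[[0.1462,0.2313,0],[0,0,0]],[[0.1462,0.2313,0],[0,0,0]],[[0.1462,0.2313,0],[0,0,0]],[[0.1462,0.2313,0],[0,0,0]],[[0.1462,0.2313,0],[0,0,0]],[[0.1462,0.2313,0],[0,0,0]],[[0.1462,0.2313,0],[0,0,0]],[[0.1462,0.2313,0],[0,0,0]]]'; python3 plan.py
```

```text
time: 26.3
position: [422.5, -128.7, 22.1]
orientation: [180.0, 0.0, 83.8]
contact_force: [-1.3, 0.9, 9.2]
gripper_width: 45.1
finger_force: 54.9
time: 26.9
position: [421.2, -128.6, 150.0]
orientation: [-179.9, 0.0, 83.8]
contact_force: [0.2, 0.4, -3.0]
gripper_width: 45.5
finger_force: 57.4
time: 27.9
position: [606.0, -39.0, 151.2]
orientation: [180.0, 0.0, 83.7]
contact_force: [0.0, -0.6, -2.7]
gripper_width: 45.2
finger_force: 57.6
now [606.  -39.  151.2] [1.800e+02 3.000e-02 8.375e+01] w 45.2 ff 57.6 t 27.9 F [ 0.  -0.6 -2.7] q [ 18.  30. -27. 102.  17.  52. -23.]
```

```bash
python3 -m jog '[[[0,0,0.04],[0,0,0]],[[0,0,0.09],[0,0,0]],[[0,0,0.12],[0,0,0]],[[0,0,0.14],[0,0,0]],[[0,0,0.152],[0,0,0]],[[0,0,0.16],[0,0,0]],[[0,0,0.164],[0,0,0]],[[0,0,0.1655],[0,0,0]],[[0,0,0.1655],[0,0,0]],[[0,0,0.1655],[0,0,0]],[[0,0,0.1655],[0,0,0]]]' | grep -E 'pos|contact'; for i in 1 2 3; do python3 -m jog '[[[0,0,0.0006],[0,0,0]],[[0,0,0.0008],[0,0,0]],[[0,0,0.0008],[0,0,0]]]' | grep -E 'pos|contact'; done; python3 plan.py
```

```text
position: [606.9, -38.2, 27.4]
contact_force: [-0.1, 0.1, -2.6]
position: [606.6, -38.2, 26.3]
contact_force: [0.2, -1.3, -2.5]
position: [606.6, -38.1, 26.2]
contact_force: [-3.3, -0.2, 4.6]
position: [606.6, -38.1, 26.2]
contact_force: [-5.2, -0.5, 10.1]
now [606.6 -38.1  26.2] [1.7999e+02 3.0000e-02 8.3810e+01] w 45.4 ff 58.8 t 29.9 F [-5.2 -0.5 10.1] q [ 15.  39. -23. 106.  23.  40. -28.]
```

```bash
python3 -m jog '[[[0,0,0],[0,0,0]],[[0,0,0],[0,0,0]],[[0,0,0],[0,0,0]],[[0,0,0],[0,0,0]],[[0,0,0],[0,0,0]]]' 0.2 | grep -E 'width|finger' && python3 -m jog '[[[0,0,-0.03],[0,0,0]],[[0,0,-0.09],[0,0,0]],[[0,0,-0.168],[0,0,0]],[[0,0,-0.168],[0,0,0]],[[0,0,-0.168],[0,0,0]],[[0,0,-0.168],[0,0,0]]]'; python3 plan.py '[[474.6,138.4,150,86.6],[474.6,138.4,33,86.6],[474.6,138.4,150,86.6],[622.9,-218.2,150,86.6]]'
```

```text
gripper_width: 68.1
finger_force: 0.0
time: 31.0
position: [605.8, -38.4, 149.9]
orientation: [-179.9, 0.0, 83.8]
contact_force: [-0.3, -0.3, -0.4]
gripper_width: 68.5
finger_force: 0.0
now [605.8 -38.4 149.9] [-1.7991e+02  3.0000e-02  8.3800e+01] w 68.5 ff 0.0 t 31.0 F [-0.3 -0.3 -0.4] q [ 18.  30. -27. 102.  17.  52. -23.]
[474.6, 138.4, 150, 86.6] [0.2155, -0.1993, 0.0002] [-0.003, 0.001, -0.093] rows>= 6
[474.6, 138.4, 33, 86.6] [0.0, -0.0, 0.156] [0.0, 0.0, 0.0] rows>= 4
[474.6, 138.4, 150, 86.6] [-0.0, 0.0, -0.156] [0.0, 0.0, 0.0] rows>= 4
[622.9, -218.2, 150, 86.6] [-0.4629, 0.2256, 0.0] [0.0, 0.0, 0.0] rows>= 9
```

```bash
python3 -m jog '[[[0.2155,-0.1993,0],[0,0,-0.093]],[[0.2155,-0.1993,0],[0,0,-0.093]],[[0.2155,-0.1993,0],[0,0,-0.093]],[[0.2155,-0.1993,0],[0,0,-0.093]],[[0.2155,-0.1993,0],[0,0,-0.093]],[[0.2155,-0.1993,0],[0,0,-0.093]],[[0.2155,-0.1993,0],[0,0,-0.093]],[[0.2155,-0.1993,0],[0,0,-0.093]],[[0.2155,-0.1993,0],[0,0,-0.093]]]' && python3 -m jog '[[[0,0,0.05],[0,0,0]],[[0,0,0.1],[0,0,0]],[[0,0,0.13],[0,0,0]],[[0,0,0.148],[0,0,0]],[[0,0,0.156],[0,0,0]],[[0,0,0.156],[0,0,0]],[[0,0,0.156],[0,0,0]]]' && python3 - <<'E'
from cell import viewer
import cv2,numpy as np
im=viewer.camera("scene")[150:300,240:440,::-1]; im2=viewer.camera("top")[110:260,180:340,::-1]
cv2.imwrite("pics/g6.png",cv2.resize(np.hstack([im,im2]),None,fx=2.2,fy=2.2))
E
```

```text
time: 31.9
position: [476.0, 137.3, 150.5]
orientation: [-180.0, 0.0, 86.5]
contact_force: [-0.5, -0.6, -0.0]
gripper_width: 68.2
finger_force: 0.0
time: 32.6
position: [476.2, 138.9, 35.0]
orientation: [179.9, -0.0, 86.6]
contact_force: [0.3, 1.0, 0.3]
gripper_width: 68.4
finger_force: 0.0
```

View pics/g6.png

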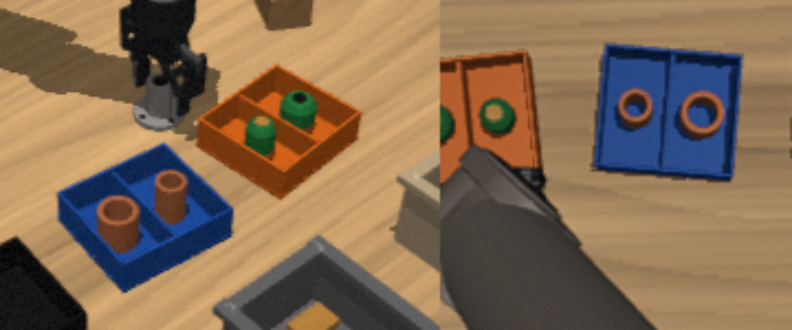

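Both bushings stand upright, at (635,108) and (701,114), and the flange hub is between the fingers at (160,95).

```bash
python3 -m jog '[[[0,0,0],[0,0,0]],[[0,0,0],[0,0,0]],[[0,0,0],[0,0,0]],[[0,0,0],[0,0,0]],[[0,0,0],[0,0,0]],[[0,0,0],[0,0,0]],[[0,0,0],[0,0,0]],[[0,0,0],[0,0,0]]]' 1 70 && python3 -m jog '[[[0,0,-0.03],[0,0,0]],[[0,0,-0.09],[0,0,0]],[[0,0,-0.156],[0,0,0]],[[0,0,-0.156],[0,0,0]],[[0,0,-0.156],[0,0,0]],[[0,0,-0.156],[0,0,0]]]' && python3 -m jog '[[[-0.05,0.024,0],[0,0,0]],[[-0.1,0.048,0],[0,0,0]],[[-0.15,0.072,0],[0,0,0]],[[-0.2,0.096,0],[0,0,0]],[[-0.25,0.12,0],[0,0,0]],[[-0.3,0.145,0],[0,0,0]],[[-0.35,0.17,0],[0,0,0]],[[-0.4,0.195,0],[0,0,0]],[[-0.44,0.215,0],[0,0,0]],[[-0.463,0.2256,0],[0,0,0]],[[-0.463,0.2256,0],[0,0,0]],[[-0.463,0.2256,0],[0,0,0]],[[-0.463,0.2256,0],[0,0,0]]]'; python3 plan.py
```

```text
time: 33.5
position: [475.6, 138.7, 34.8]
orientation: [180.0, 0.0, 86.6]
contact_force: [-3.2, -0.6, 7.8]
gripper_width: 32.5
finger_force: 68.9
time: 34.1
position: [473.9, 137.8, 149.5]
orientation: [-179.8, 0.1, 86.6]
contact_force: [-0.2, -0.7, -5.6]
gripper_width: 32.3
finger_force: 71.3
time: 35.4
position: [622.7, -216.1, 149.4]
orientation: [-179.8, -0.1, 86.7]
contact_force: [0.8, 0.5, -5.7]
gripper_width: 32.2
finger_force: 71.2
now [ 622.7 -216.1  149.4] [-1.7982e+02 -9.0000e-02  8.6710e+01] w 32.2 ff 71.2 t 35.4 F [ 0.8  0.5 -5.7] q [ 32.  34. -26.  95.  17.  55.  -3.]
```

```bash
python3 -m jog '[[[0,0,0.04],[0,0,0]],[[0,0,0.08],[0,0,0]],[[0,0,0.11],[0,0,0]],[[0,0,0.13],[0,0,0]],[[0,0,0.14],[0,0,0]],[[0,0,0.1445],[0,0,0]],[[0,0,0.1465],[0,0,0]],[[0,0,0.1465],[0,0,0]],[[0,0,0.1465],[0,0,0]],[[0,0,0.1465],[0,0,0]]]' | grep -E 'pos|contact'; for i in 1 2 3; do python3 -m jog '[[[0,0,0.0006],[0,0,0]],[[0,0,0.0008],[0,0,0]],[[0,0,0.0008],[0,0,0]]]' | grep -E 'pos|contact'; done
```

```text
position: [624.1, -218.2, 42.0]
contact_force: [-0.1, 0.5, -6.1]
position: [623.7, -218.0, 40.7]
contact_force: [-0.3, 0.8, -5.7]
position: [623.7, -218.0, 40.0]
contact_force: [-1.3, 0.1, -5.1]
position: [623.7, -218.0, 39.4]
contact_force: [-0.3, -0.7, -5.3]
```

```bash
for i in 1 2; do python3 -m jog '[[[0,0,0.0006],[0,0,0]],[[0,0,0.0008],[0,0,0]],[[0,0,0.0008],[0,0,0]]]' | grep -E 'pos|contact'; done
```

```text
position: [623.8, -218.0, 38.9]
contact_force: [-0.1, 0.4, -4.1]
position: [623.7, -218.0, 38.9]
contact_force: [-4.1, 0.8, 5.3]
```

The flange is down. Releasing, rising and checking everything.

```bash
python3 -m jog '[[[0,0,0],[0,0,0]],[[0,0,0],[0,0,0]],[[0,0,0],[0,0,0]],[[0,0,0],[0,0,0]],[[0,0,0],[0,0,0]]]' 0.2 | grep -E 'width|finger' && python3 -m jog '[[[0,0,-0.03],[0,0,0]],[[0,0,-0.09],[0,0,0]],[[0,0,-0.16],[0,0,0]],[[0,0,-0.24],[0,0,0]],[[0,0,-0.24],[0,0,0]],[[0,0,-0.24],[0,0,0]],[[0,0,-0.24],[0,0,0]],[[0,0,-0.24],[0,0,0]],[[0,0,-0.24],[0,0,0]],[[0,0,-0.24],[0,0,0]]]'; python3 - <<'E'
from cell import viewer
import cv2,numpy as np
im=viewer.camera("scene")[120:345,70:430,::-1]; im2=viewer.camera("top")[110:285,60:500,::-1]
cv2.imwrite("pics/g7s.png",cv2.resize(im,None,fx=2.2,fy=2.2)); cv2.imwrite("pics/g7t.png",cv2.resize(im2,None,fx=1.8,fy=1.8))
E
```

```text
gripper_width: 68.6
finger_force: 0.0
time: 39.4
position: [623.2, -217.9, 216.8]
orientation: [-179.9, -0.0, 86.6]
contact_force: [0.6, 0.3, -0.1]
gripper_width: 68.4
finger_force: 0.0
```

View pics/g7s.png

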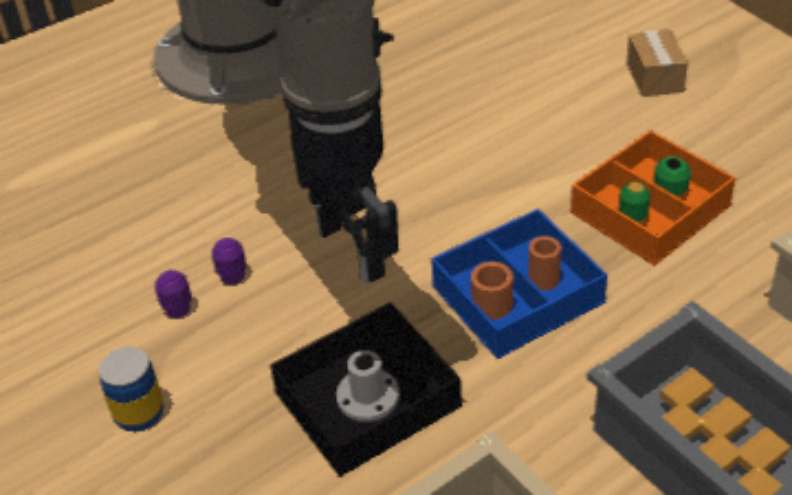

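View pics/g7t.png

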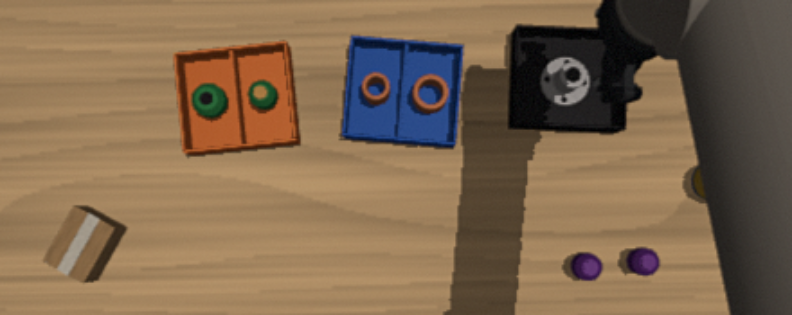

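All five parts stand upright in the right bays, with the flange hub-up at (366,385). The carton and oil can have not moved.

```bash
python3 -c "
from cell import env
print(env.sign_off())"
```

```text
the job is handed in; nothing more can be done
None
```

All five parts are set down upright and released in their bins (knobs in orange, bushings in blue, flange in black), the carton and oil can are untouched, and the job was handed in at about 40 s.

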